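# Stand the ball-nosed door stop in the green ring on the turntable

### The arm

A 7-joint arm with a two-finger parallel gripper is mounted at the origin on the work surface. World frame = base frame: x ahead of the robot, y to its left, z up, the work surface at z = 0. Lengths are in m, angles in rad, forces in N, time in s.
With the tool pointing down it reaches from about 0.425 to 0.875 m from the base axis. Payload 4.7 kg.
Tool frame: the origin (TCP) lies between the finger pads; the fingertips stand r.tips_ahead ahead of it and the grasp point (between the pads) lies 5 mm behind it (r.tips_ahead is the distance from the TCP to the fingertips, in m); z points along the fingers, y is the direction in which the jaws open and shut (so a half turn about z gives the same grasp; the last joint's range is limited). The gripper opens to 87 mm and grips with 3 to 60 N. Pads are 19 mm wide; open, the fingers measure 117 mm over their backs; the gripper's body (75 mm by 190 mm) begins 51 mm behind the grasp point.
Start: joints at [-1.212, 0.321, -0.07, 1.45, 0.023, 1.371, -0.057], TCP at [0.22, 0.612, 0.237] pointing down, gripper open.
Joint ranges: [-2.86, 2.86], [-0.3, 2.09], [-1.38, 1.24], [0.06, 2.45], [-1.56, 4.7], [0.09, 2.05], [-2.69, 2.69]. Speed limits (rad/s): [2.57, 2.57, 3.14, 3.14, 3.14, 3.14, 3.14].

### API

Orientations are given as a unit quaternion [w, x, y, z].
In Python, from workcell import r, imaging gives the robot as it stands. The module is installed in compiled form; this text tells all that it offers.
- The arm moves only by the tool arm_command, never from a script. Its argument "increments" is a list of rows, each a list of 7 numbers: the shift along the tool's x, y, z in units of 40 mm (1.0 is 40 mm), then the turn, a rotation vector about the tool's x, y, z in units of 6 degrees (1.0 is 6 degrees), then the closure, from 0 (fully open) to 1 (shut). In form: [[dx, dy, dz, wx, wy, wz, grip], ...]. A call has 1 to 10 rows; each row shifts and turns the commanded pose from where the row before left it, along the tool's axes as they then stand; what a row does not reach is not made up. A row lasts 1/12 s, in which the tool goes at most 41.7 mm and 7.16 degrees, less where a joint would pass 70% of its speed; a pose out of reach is approached as far as the arm can. A call is refused whole if a number of a shift passes 1 or a number of a turn 1, either way. A call with a gripper value outside its range is refused whole. The fingers move at their own pace and stop on an object; "newtons" is the grip in N (left out, the last holds). Time passes only in rows, so rows that do not move let the fingers close. It gives the time, the measured TCP pose, the force and the opening at its end, in the units of the state.
- r.observe(): the state, without advancing time (a new reading comes with each control period).
- imaging.camera(name): name is "side" or "top" or "wrist"; returns (picture, depth): 384x512x3 uint8, red, green, blue; 384x512 float32, m along the optical axis (not along the pixel's ray), 0 where there is no reading.
- imaging.calibration(name): a dict with "fx", "fy", "cx", "cy" (pixels), "k1" (the pictures are not rectified: a ray, as slopes to the right and down, at radius r is drawn at 1 + k1 r^2 times it, then the intrinsics apply), "camera_from_world" (4x4, takes a point from world to camera coordinates). Camera axes: x right, y down, z forward; pixel columns grow to the right and rows downward; lengths in m; the calibration is good to about 2 mm. A picture is of the moment at which its call begins: read the wrist's pose just before it. calibration takes no time and is no camera call; for the wrist camera it gives the pose at the moment of the call.
- r.finish_job(): hands the job in, once; it reports no verdict.
The state is a dict: "time_s": time; "joint_pos": joint angles; "qvel": joint speeds; "joint_efforts": joint torques, N m; "tcp_pos": TCP position; "tool_rot": TCP orientation; "wrist_force": force on the tool from outside, world axes, zero at the start; "moment": the same for the moment, N m; "finger_gap": opening from 0.0 (shut) to 1.0 (fully open).
Only numpy, scipy, OpenCV 4.12 (cv2) and the standard library are available. Lean on these libraries where they do the work, as an engineer would, in place of code of your own. Each camera call takes 0.05 s, during which the arm holds its last target.

### The job

Take the silver door stop out of the blue sloped rest and stand it upright, ball end down and flat end on top, in the green ring on the turntable, so that the screw hole in its flat end is ready for fitting. Do not drop it in: keep hold of it until the ball sits in the ring, then let go. Leave the jar, the tin and the yellow case where they stand.

Things in the scene. Friction and masses are not known exactly. Their poses are not given: they have to be found in the camera images.
- stop_center (a point): Loose silver door stop, 95 mm long, 170 g. Point: on its axis, half-way; z runs from the ball end to the flat end. Ball 46 mm across, its centre 24.5 mm below the point; above the ball (from 5 mm below the point) a straight stem 26 mm square, faces along x and y, runs to the flat end. Starts leaning 35 degrees in the rest, ball down, y level; bottom-heavy.
- stop_ball (a point): Centre of the door stop's ball end (radius 23 mm), same axes as point stop_center.
- rest_foot (a point): Fixed blue sloped rest, base 125 x 74 mm, 85 mm high. Point: where the ball's underside sits, 32 mm above the work surface. The stop leans towards its -x (roughly to the robot); z up. Cheeks 30 mm high, 58 mm over all, flank the ball; the stem lies on two rods within its own width, so fingers can take its two sides. Lift the stop straight up, not along its lean: its ball would catch the rods.
- ring_top (a point): Centre of the top face of the green hard silicone ring fixed on the turntable, 88 mm from its axis: outer diameter 52 mm, hole 34 mm, 14 mm high, top 36 mm above the work surface; z up. The 46 mm ball settles on the hole's edge with its centre 15.5 mm above this point; friction keeps the stop at the tilt it is left at.
- turntable_disc (a joint): Angle of the white turntable disc (300 mm in diameter, top 22 mm above the work surface) about its upright axis, rad, 0 at the start; it turns either way if pushed, with a light friction of 0.15 N m, and stays where left.
- jar: Loose glass jar with steel lid on the turntable, 62 mm in diameter, 78 mm high; origin at the centre of its underside, z up.
- tin: Loose steel washer tin on the turntable, 70 mm in diameter, 46 mm high; origin at the centre of its underside, z up.
- case: Loose yellow plastic wall anchor case on the turntable, 56 x 76 x 30 mm (its x, y, z); origin at the centre of its underside, z up.

How it is judged:
On the way, in this order (a step that is already met when the one before it is completed fails the run):
1. the door stop is lifted out of the rest: its ball is more than 100 mm from the rest's foot (distance between stop_ball and rest_foot above 0.1 m), for 0.1 s.
2. the fingers bring the ball down into the ring, still touching the stop, flat end up (contact force between stop and the fingers above 0.5 N and angle between stop_center's own z axis and vertical below 0.35 rad and horizontal distance between stop_ball and ring_top below 0.007 m and z of stop_ball in the frame of ring_top below 0.022 m), for 0.1 s.
At the end, for the whole second after the job is handed in: The door stop stands in the green ring, ball down and flat end up, let go and at rest: its axis within about 10 degrees (0.17 rad) of vertical, its ball centred on the ring within 4 mm and seated to within 3 mm of its full depth (angle between stop_center's own z axis and vertical below 0.17 rad and horizontal distance between stop_ball and ring_top below 0.004 m and z of stop_ball in the frame of ring_top between 0.0125 and 0.0185 m and linear speed of stop below 0.02 m/s); the robot touches nothing.
It fails at once if the jar, the tin or the case is pushed more than 30 mm or tipped more than 0.3 rad (distance of any of jar, tin, case from where it was at the start of the episode above 0.03 m or angle between any of jar, tin, case's own z axis and vertical above 0.3 rad).
It also fails if it takes over 42 s, if anything falls off the work surface, if the arm or the gripper's body presses on something with over 40 N, if the wrist force passes 120 N, or if a joint passes its speed limit or range.

## Working session

There is one attempt and no reset: what is moved stays moved. The work goes in short steps, Python scripts to look and compute and a tool call to move; the robot and the scene stay as the last step left them, time stands still between calls to the robot, and variables do not carry over. Pictures are saved under pics/ and viewed, and the job is handed in when it is done.

Besides the shell and the picture viewer there is one more tool, called as name(argument=value, ...), one argument or row to a line, values as JSON. arm_command: Moves the arm, as the interface text tells. Its arguments: {"type":"object","properties":{"increments":{"type":"array","items":{"type":"array","items":{"type":"number"}}},"newtons":{"type":"number"}},"required":["increments"]}

```bash
mkdir -p pics; ls; python3 - <<'E'
from workcell import r, imaging
import cv2,numpy as np
print(r.observe()); print(r.tips_ahead)
for n in ["side","top","wrist"]:
    p,d=imaging.camera(n); c=imaging.calibration(n)
    cv2.imwrite(f"pics/{n}0.png",cv2.cvtColor(p,cv2.COLOR_RGB2BGR)); np.savez(f"{n}0.npz",p=p,d=d,T=c["camera_from_world"],k=[c["fx"],c["fy"],c["cx"],c["cy"],c["k1"]])
    print(n,c)
E
```

```text
pics
{'time_s': 0.0, 'joint_pos': array([-1.21191007,  0.32181395, -0.07008666,  1.45166054,  0.02263236,
        1.37079173, -0.05693978]), 'qvel': array([ 3.61632084e-04, -2.26822355e-03, -5.10981147e-04, -4.08661059e-04,
        1.94339690e-03, -4.04950191e-05, -5.80959507e-04]), 'joint_efforts': array([ 2.11532688e-04, -4.91288924e+01, -4.03726939e-01, -3.12526703e+01,
       -6.40363223e-02,  4.37287556e-02,  1.45186282e-04]), 'tcp_pos': array([0.21957679, 0.61123792, 0.23547465]), 'tool_rot': array([-9.80473041e-05,  1.71541030e-01,  9.85176525e-01, -9.38204516e-04]), 'wrist_force': array([ 0.53295268, -0.6396739 , -0.55678199]), 'moment': array([-0.00508277,  0.01457429,  0.05814287]), 'finger_gap': 1.0000497843763594}
0.014
side {'fx': 378.78538163784367, 'fy': 378.78538163784367, 'cx': 251.78887156490177, 'cy': 194.79928955818954, 'k1': -0.10914236182975344, 'camera_from_world': array([[-0.95826948, -0.2847627 , -0.02509595,  0.55727689],
       [-0.13663921,  0.53337908, -0.83476732,  0.16883898],
       [ 0.25109625, -0.79650296, -0.55003064,  0.72115824],
       [ 0.     
[... 154 characters left out ...]
 'k1': -0.10367990883150201, 'camera_from_world': array([[-0.02588566, -0.9996635 , -0.00167747,  0.01944796],
       [-0.98597315,  0.02580786, -0.16489663,  0.57141623],
       [ 0.16488443, -0.00261452, -0.98630943,  1.11309372],
       [ 0.        ,  0.        ,  0.        ,  1.        ]])}
wrist {'fx': 266.58084125144114, 'fy': 266.58084125144114, 'cx': 254.0202618862532, 'cy': 192.61768873438052, 'k1': 0.012198362252759751, 'camera_from_world': array([[ 0.33823449,  0.94105932, -0.00218517, -0.64894808],
       [ 0.90582132, -0.32493804,  0.27185107, -0.03287093],
       [ 0.25511794, -0.09392878, -0.96233685,  0.39090211],
       [ 0.        ,  0.        ,  0.        ,  1.        ]])}
```

View pics/side0.png

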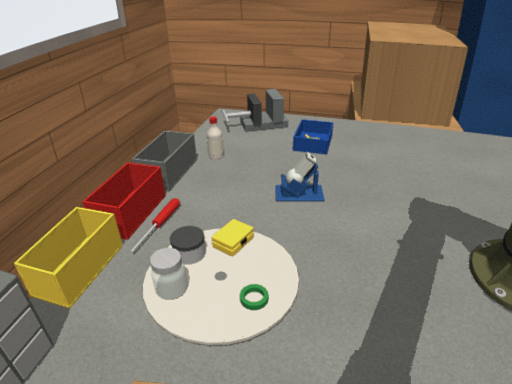

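View pics/top0.png

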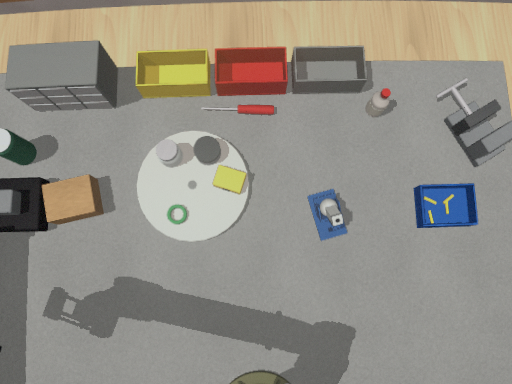

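View pics/wrist0.png

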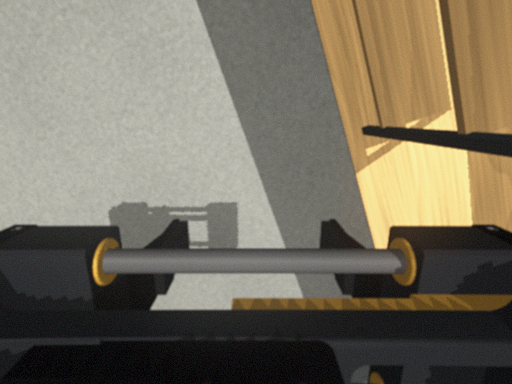

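```bash
cat > h.py <<'E'
import numpy as np, cv2
from scipy.spatial.transform import Rotation as R
def load(f):
    z=np.load(f); return z["p"],z["d"],z["T"],z["k"]
def grab(n,f):
    from workcell import imaging
    c=imaging.calibration(n); p,d=imaging.camera(n)
    cv2.imwrite(f"pics/{f}.png",cv2.cvtColor(p,cv2.COLOR_RGB2BGR))
    np.savez(f+".npz",p=p,d=d,T=c["camera_from_world"],k=[c["fx"],c["fy"],c["cx"],c["cy"],c["k1"]])
    return load(f+".npz")
def slopes(uv,k):
    uv=np.atleast_2d(np.float64(uv)); fx,fy,cx,cy,k1=k
    K=np.array([[fx,0,cx],[0,fy,cy],[0,0,1]])
    return cv2.undistortPointsIter(uv[:,None],K,np.array([k1,0,0,0.]),None,None,(3,50,1e-10))[:,0]
def onplane(uv,z,T,k):
    s=slopes(uv,k); d=np.c_[s,np.ones(len(s))]@T[:3,:3]; o=-T[:3,:3].T@T[:3,3]
    return o+d*((z-o[2])/d[:,2])[:,None]
def cloud(m,dep,T,k):
    v,u=np.nonzero(m&(dep>0)); s=slopes(np.c_[u,v],k); z=dep[v,u][:,None]
    P=np.c_[s*z,z]; return (P-T[:3,3])@T[:3,:3]
def proj(P,T,k):
    P=np.atleast_2d(P)@T[:3,:3].T+T[:3,3]; s=P[:,:2]/P[:,2:]
    s=s*(1+k[4]*(s**2).sum(1))[:,None]; return s*k[:2]+k[2:4]
E
python3 - <<'E'
from h import *
np.set_printoptions(precision=4,suppress=True)
for n in["top","side"]:
    p,d,T,k=load(n+"0.npz"); hsv=cv2.cvtColor(p,cv2.COLOR_RGB2HSV)
    print(n)
    g=cv2.inRange(hsv,(55,120,40),(90,255,255))
    nl,l,st,ce=cv2.connectedComponentsWithStats(g)
    for i in range(1,nl):
        if st[i,4]>100:
            C=cloud(l==i,d,T,k); top=C[C[:,2]>0.033]
            cn=max(cv2.findContours((l==i).astype('uint8'),0,1)[0],key=len)
            e=cv2.fitEllipse(cn)
            mn=C.min(0);mx=C.max(0)
            print("green",st[i],ce[i],e[0],onplane(e[0],0.036,T,k),C[:,2].mean(),np.percentile(C,[3,97],0).ravel(), len(top), (np.percentile(top,2,0)+np.percentile(top,98,0))/2 if len(top)>5 else 0)
    b=cv2.inRange(hsv,(100,120,40),(125,255,255))
    nl,l,st,ce=cv2.connectedComponentsWithStats(b)
    for i in range(1,nl):
        if st[i,4]>150:
            C=cloud(l==i,d,T,k); low=C[C[:,2]<0.012]
            print("blue",st[i],ce[i],C.mean(0),len(low))
            if len(low)>20:print(cv2.minAreaRect(low[:,:2].astype('float32')),np.median(low[:,2]))
p,d,T,k=load("top0.npz")
cv2.imwrite("pics/topc.png",cv2.resize(cv2.cvtColor(p,cv2.COLOR_RGB2BGR)[120:260,120:360],None,fx=3.3,fy=3.3,interpolation=cv2.INTER_CUBIC))
p,d,T,k=load("side0.npz")
cv2.imwrite("pics/sidec.png",cv2.resize(cv2.cvtColor(p,cv2.COLOR_RGB2BGR)[140:210,260:340],None,fx=7,fy=7,interpolation=cv2.INTER_CUBIC))
E
```

```text
top
blue [ 414  184   64   44 2350] [445.9021 205.1191] [ 0.5197 -0.514   0.018 ] 1440
((0.5169354677200317, -0.5069941282272339), (0.14999689161777496, 0.107511505484581), 89.80620574951172) 0.005564704486869061
blue [308 189  39  51 647] [324.5085 216.6615] [ 0.4986 -0.1828  0.0169] 478
((0.5066559314727783, -0.19062687456607819), (0.12138693779706955, 0.0717434287071228), 14.261534690856934) 0.005276546733523234
side
green [241 285  27  24 360] [253.8806 296.575 ] (253.807861328125, 296.5054626464844) [[0.5148 0.2088 0.036 ]] 0.03529383017193049 [0.4932 0.1842 0.0288 0.5372 0.2295 0.0388] 275 [0.5154 0.2064 0.0363]
blue [ 454    0   58  137 6787] [486.1787  67.6866] [-0.1182 -1.1035  0.1499] 1700
((-0.14197945594787598, -1.086290955543518), (0.12702643871307373, 0.2745082974433899), 61.50048065185547) -0.0549721715614762
blue [ 293  120   40   34 1076] [312.6199 136.2481] [ 0.5215 -0.5036  0.027 ] 254
((0.5201511383056641, -0.506038248538971), (0.1060374304652214, 0.15459708869457245), 0.04670961573719978) 0.006223755247314837
blue [276 164  48  37 952] [299.9202 189.4317] [ 0.5038 -0.1765  0.0235] 490
((0.5084235072135925, -0.19095048308372498), (0.12195074558258057, 0.07644529640674591), 14.5477294921875) 0.006832990144274591
```

View pics/topc.png

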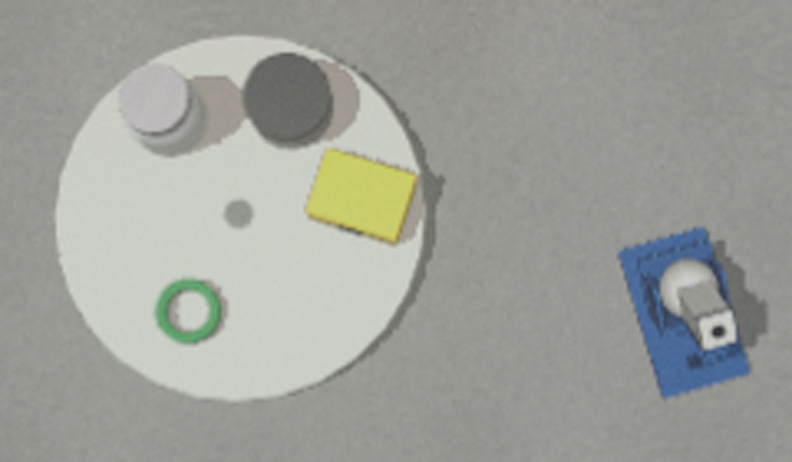

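View pics/sidec.png

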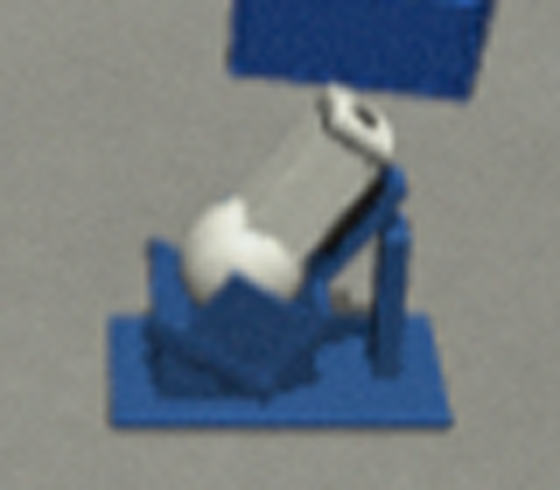

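```bash
python3 - <<'E'
from h import *
np.set_printoptions(precision=4,suppress=True)
for n in["top","side"]:
    p,d,T,k=load(n+"0.npz"); hsv=cv2.cvtColor(p,cv2.COLOR_RGB2HSV)
    print(n)
    g=cv2.inRange(hsv,(45,80,40),(95,255,255))
    nl,l,st,ce=cv2.connectedComponentsWithStats(g)
    for i in range(1,nl):
        if st[i,4]>60 and 0.3<onplane(ce[i],.036,T,k)[0,0]<0.7:
            C=cloud(l==i,d,T,k); top=C[C[:,2]>0.033]
            # outer contour and hole contour, on the plane z=.036
            cs,hi=cv2.findContours((l==i).astype('uint8'),cv2.RETR_CCOMP,cv2.CHAIN_APPROX_NONE)
            for c in cs:
                if len(c)>15:
                    W=onplane(c[:,0],.036,T,k); e=cv2.fitEllipse((W[:,:2]*1000).astype('float32')); print("ring",st[i],e)
            print(len(C),C[:,2].mean())
    # silver stop in ROI near the rest
    R0=np.array([.507,-.19]); yaw=np.radians(14.4)
    uv=np.indices(d.shape)[::-1].reshape(2,-1).T
    C=cloud(d>0,d,T,k); v,u=np.nonzero(d>0)
    col=hsv[v,u]
    m=(np.linalg.norm(C[:,:2]-R0,axis=1)<.1)&(C[:,2]>.025)&(col[:,1]<60)
    S=C[m]; c,s=np.cos(yaw),np.sin(yaw); L=(S[:,:2]-R0)@np.array([[c,-s],[s,c]])
    L=np.c_[L,S[:,2]]
    print(len(S),L.min(0),L.max(0),np.median(L,0)); np.save(n+"S.npy",L)
    # ball: in rest frame, sphere radius 23 fit on points likely ball
    from scipy.optimize import least_squares
    def f(x,P): return np.linalg.norm(P-x,axis=1)-.023
    x=np.array([.02,0,.055])
    for it in range(6):
        P=L[(abs(f(x,L))<.005)&(L[:,0]>x[0]-.008)] if it else L[(L[:,0]>.01)]
        x=least_squares(f,x,args=(P,),loss="soft_l1",f_scale=.002).x
    print("ball local",x,len(P),"world",R0+np.array([[c,-s],[s,c]])@x[:2])
E
```

```text
top
ring [  0 131  36  34 649] ((701.1806640625, 645.4400634765625), (71.86621856689453, 111.81991577148438), 150.1079559326172)
644 0.07825422905511518
ring [168 205  18  19 124] ((514.1036376953125, 203.8251953125), (45.922122955322266, 46.85280990600586), 97.7525863647461)
ring [168 205  18  19 124] ((514.08349609375, 203.5309295654297), (38.05244064331055, 38.80323791503906), 13.638120651245117)
124 0.03630750223231822
416 [-0.0386 -0.0317  0.0307] [0.0369 0.0215 0.1203] [-0.0006  0.0021  0.0843]
ball local [ 0.0109 -0.0012  0.0518] 154 world [ 0.5179 -0.1885]
side
ring [240 284  28  26 418] ((515.2647094726562, 208.10581970214844), (48.693504333496094, 57.929832458496094), 19.13739585876465)
ring [240 284  28  26 418] ((515.2291259765625, 208.14749145507812), (27.774776458740234, 34.513545989990234), 107.31649780273438)
417 0.03496189938812083
507 [-0.0393 -0.031   0.0364] [0.0494 0.0258 0.1193] [-0.0025  0.0093  0.0796]
ball local [ 0.0153 -0.0032  0.0533] 134 world [ 0.5226 -0.1893]
```

```bash
cat >> h.py <<'E'
def pose(p,q):
    M=np.eye(4); M[:3,:3]=R.from_quat(q,scalar_first=True).as_matrix(); M[:3,3]=p; return M
def mk(p,x=None,y=None,z=None):
    M=np.eye(4); z=np.array(z)/np.linalg.norm(z); y=np.array(y)-z*np.dot(y,z); y/=np.linalg.norm(y)
    M[:3,:3]=np.c_[np.cross(y,z),y,z]; M[:3,3]=p; return M
def now():
    from workcell import r
    o=r.observe(); return pose(o["tcp_pos"],o["tool_rot"]),o
def row(A,B,N):
    from scipy.linalg import logm,expm
    D=expm(np.real(logm(np.linalg.inv(A)@B))/N)
    return np.r_[D[:3,3]/.04,R.from_matrix(D[:3,:3]).as_rotvec()/np.radians(6)]
def apply(A,w):
    D=np.eye(4); D[:3,3]=np.array(w[:3])*.04; D[:3,:3]=R.from_rotvec(np.array(w[3:6])*np.radians(6)).as_matrix(); return A@D
def nrows(A,B,tr=.9,ro=.95):
    n=1
    while True:
        w=row(A,B,n)
        if abs(w[:3]).max()<tr and np.linalg.norm(w[:3])<1.0 and np.linalg.norm(w[3:])<1.1 and abs(w[3:]).max()<ro: return n,w
        n+=1
yaw=np.radians(14.4); c,s=np.cos(yaw),np.sin(yaw); t35=np.radians(35)
RX=np.array([c,s,0]); RY=np.array([-s,c,0]); U=np.cos(t35)*np.array([0,0,1])-np.sin(t35)*RX
E
python3 - <<'E'
from h import *
np.set_printoptions(precision=3,suppress=True)
p,d,T,k=load("top0.npz")
C=cloud(d>0,d,T,k); m=(C[:,2]>.08)&(C[:,0]<.75)
C=C[m]
g=np.round(C[:,:2]/.05).astype(int)
for key in sorted(set(map(tuple,g))):
    q=C[(g==key).all(1)]
    if len(q)>20: print(np.array(key)*.05,q[:,2].max(),len(q))
A,o=now()
ball=np.array([.520,-.189,.055])
B=mk(ball+.0435*U+.09*U, y=-RY, z=-U)
print(B)
n,w=nrows(A,B); print(n,w)
M=A.copy()
for i in range(n):
    M=apply(M,w); print(M[:3,3],end=' ')
E
```

```text
[ 0.45 -0.2 ] 0.11093359323002307 50
[ 0.5 -0.2] 0.12033448468312354 198
[0.5 0.6] 0.11454711638949995 34
[0.5  0.65] 0.11700979682853377 33
[0.55 0.6 ] 0.11514294862269815 207
[0.55 0.65] 0.11561345290627266 136
[ 0.65 -0.65] 0.11901752328585183 56
[ 0.65 -0.6 ] 0.12022755048442794 260
[0.65 0.2 ] 0.10577535599008271 153
[0.65 0.25] 0.10610768521400461 86
[0.65 0.6 ] 0.14736353763347582 57
[0.65 0.65] 0.14185289141022023 87
[ 0.7  -0.65] 0.1199384583523394 220
[ 0.7 -0.6] 0.11940679077449437 86
[ 0.7  -0.55] 0.10812373011537901 69
[0.7 0.2] 0.10631715586726558 86
[0.7  0.25] 0.10408082387813923 51
[0.7 0.6] 0.14770545611623914 322
[0.7  0.65] 0.14423187402911342 89
[ 0.75 -0.6 ] 0.10991983998097887 120
[ 0.75 -0.55] 0.11027585895501547 83
[[ 0.793  0.249  0.556  0.446]
 [ 0.204 -0.969  0.143 -0.208]
 [ 0.574 -0.    -0.819  0.164]
 [ 0.     0.     0.     1.   ]]
31 [-0.872  0.221 -0.168 -0.238  0.073  0.753]
[0.255 0.608 0.242] [0.291 0.601 0.249] [0.326 0.592 0.256] [0.36  0.58  0.262] [0.392 0.565 0.268] [0.424 0.547 0.273] [0.454 0.527 0.278] [0.482 0.504 0.283] [0.509 0.479 0.287] [0.533 0.452 0.29 ] [0.555 0.423 0.293] [0.575 0.392 0.295] [0.592 0.36  0.296] [0.607 0.326 0.296] [0.619 0.291 0.296] [0.628 0.256 0.294] [0.635 0.22  0.292] [0.638 0.184 0.288] [0.639 0.147 0.284] [0.637 0.111 0.279] [0.632 0.075 0.273] [0.624 0.04  0.265] [0.614 0.006 0.257] [ 0.601 -0.027  0.248] [ 0.585 -0.058  0.239] [ 0.567 -0.088  0.228] [ 0.547 -0.117  0.217] [ 0.524 -0.143  0.205] [ 0.5   -0.167  0.192] [ 0.474 -0.189  0.178] [ 0.446 -0.208  0.164]
```

arm_command(
  increments=[
    [-0.872, 0.221, -0.168, -0.238, 0.073, 0.753, 0],
    [-0.872, 0.221, -0.168, -0.238, 0.073, 0.753, 0],
    [-0.872, 0.221, -0.168, -0.238, 0.073, 0.753, 0],
    [-0.872, 0.221, -0.168, -0.238, 0.073, 0.753, 0],
    [-0.872, 0.221, -0.168, -0.238, 0.073, 0.753, 0],
    [-0.872, 0.221, -0.168, -0.238, 0.073, 0.753, 0],
    [-0.872, 0.221, -0.168, -0.238, 0.073, 0.753, 0],
    [-0.872, 0.221, -0.168, -0.238, 0.073, 0.753, 0],
    [-0.872, 0.221, -0.168, -0.238, 0.073, 0.753, 0],
    [-0.872, 0.221, -0.168, -0.238, 0.073, 0.753, 0],
  ],
)

```text
time_s: 0.98
tcp_pos: [0.5347, 0.4508, 0.2908]
tool_rot: [-0.016, 0.536, 0.835, 0.126]
wrist_force: [0.9, -0.5, 0.5]
finger_gap: 1.001
```

```bash
python3 - <<'E'
from h import *
np.set_printoptions(precision=3,suppress=True)
A,o=now(); print(o); print(A)
p,d,T,k=grab("wrist","w1")
print(proj([.5143,.2045,.036],T,k), np.linalg.inv(A)@np.linalg.inv(T))
E
```

```text
{'time_s': 0.9833, 'joint_pos': array([-0.841,  0.237,  0.191,  1.477, -0.168,  1.207, -0.19 ]), 'qvel': array([ 0.434, -0.181,  0.31 ,  0.207, -0.251, -0.235, -0.144]), 'joint_efforts': array([ -2.489, -44.943,   0.564, -33.009,  -0.383,  -0.698,   0.129]), 'tcp_pos': array([0.535, 0.451, 0.291]), 'tool_rot': array([-0.016,  0.536,  0.835,  0.126]), 'wrist_force': array([ 0.9  , -0.519,  0.504]), 'moment': array([-0.339,  0.109,  0.016]), 'finger_gap': 1.0008134934440245}
[[-0.425  0.899  0.109  0.535]
 [ 0.891  0.394  0.227  0.451]
 [ 0.162  0.194 -0.968  0.291]
 [ 0.     0.     0.     1.   ]]
[[147.291 337.197]] [[-0.    -0.962 -0.272  0.074]
 [ 1.    -0.    -0.    -0.   ]
 [ 0.    -0.272  0.962 -0.148]
 [ 0.     0.     0.     1.   ]]
```

View pics/w1.png

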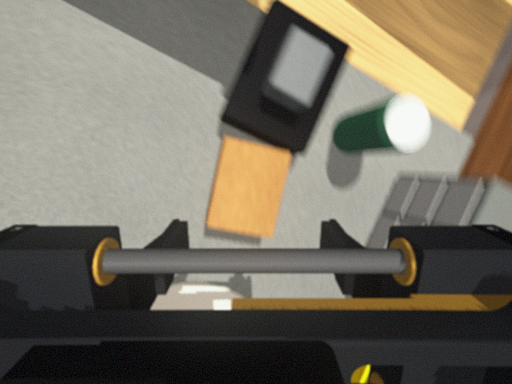

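arm_command(
  increments=[
    [-0.872, 0.221, -0.168, -0.238, 0.073, 0.753, 0],
    [-0.872, 0.221, -0.168, -0.238, 0.073, 0.753, 0],
    [-0.872, 0.221, -0.168, -0.238, 0.073, 0.753, 0],
    [-0.872, 0.221, -0.168, -0.238, 0.073, 0.753, 0],
    [-0.872, 0.221, -0.168, -0.238, 0.073, 0.753, 0],
    [-0.872, 0.221, -0.168, -0.238, 0.073, 0.753, 0],
    [-0.872, 0.221, -0.168, -0.238, 0.073, 0.753, 0],
    [-0.872, 0.221, -0.168, -0.238, 0.073, 0.753, 0],
    [-0.872, 0.221, -0.168, -0.238, 0.073, 0.753, 0],
    [-0.872, 0.221, -0.168, -0.238, 0.073, 0.753, 0],
  ],
)

```text
time_s: 1.87
tcp_pos: [0.6372, 0.11, 0.2788]
tool_rot: [-0.029, 0.807, 0.543, 0.23]
wrist_force: [0.0, -0.4, -0.2]
finger_gap: 0.999
```

arm_command(
  increments=[
    [-0.872, 0.221, -0.168, -0.238, 0.073, 0.753, 0],
    [-0.872, 0.221, -0.168, -0.238, 0.073, 0.753, 0],
    [-0.872, 0.221, -0.168, -0.238, 0.073, 0.753, 0],
    [-0.872, 0.221, -0.168, -0.238, 0.073, 0.753, 0],
    [-0.872, 0.221, -0.168, -0.238, 0.073, 0.753, 0],
    [-0.872, 0.221, -0.168, -0.238, 0.073, 0.753, 0],
    [-0.872, 0.221, -0.168, -0.238, 0.073, 0.753, 0],
    [-0.872, 0.221, -0.168, -0.238, 0.073, 0.753, 0],
    [-0.872, 0.221, -0.168, -0.238, 0.073, 0.753, 0],
  ],
)

```text
time_s: 2.62
tcp_pos: [0.4991, -0.1675, 0.1912]
tool_rot: [-0.036, 0.935, 0.199, 0.291]
wrist_force: [1.0, -1.0, 0.2]
finger_gap: 1.001
```

```bash
python3 - <<'E'
from h import *
np.set_printoptions(precision=3,suppress=True)
A,o=now(); print(o["joint_pos"]); print(A)
p,d,T,k=grab("wrist","w2")
A,o=now(); print(A)
b=np.array([.52,-.189,.055]); print(proj([b,b+.072*U],T,k))
E
```

```text
[-0.203 -0.252  0.702  2.205 -0.403  0.762 -0.393]
[[ 0.751  0.393  0.53   0.499]
 [ 0.351 -0.918  0.184 -0.168]
 [ 0.559  0.048 -0.828  0.191]
 [ 0.     0.     0.     1.   ]]
[[ 0.757  0.385  0.527  0.493]
 [ 0.342 -0.922  0.182 -0.171]
 [ 0.556  0.043 -0.83   0.187]
 [ 0.     0.     0.     1.   ]]
[[273.206 250.148]
 [275.038 291.37 ]]
```

View pics/w2.png

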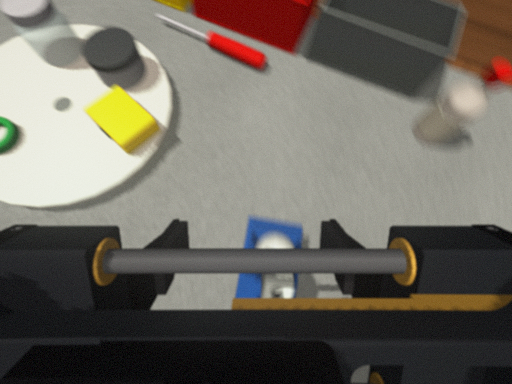

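```bash
cat >> h.py <<'E'
def tz(deg): a=np.radians(deg); return -(np.cos(a)*np.array([0,0,1])-np.sin(a)*RX)   # tool z tilted deg, outward-down
def grasp(ball,deg=20,s=.024,back=0):
    z=tz(deg); g=np.array(ball)+(.0245+s)*U; return mk(g+.005*z-back*z,y=-RY,z=z)
E
python3 - <<'E'
from h import *
np.set_printoptions(precision=3,suppress=True)
A,o=now(); print(A[:3,3]-0, o["joint_pos"])
B=grasp([.52,-.189,.055],back=.07); print(B)
print(nrows(A,B,.7,.7))
E
```

```text
[ 0.493 -0.171  0.187] [-0.197 -0.256  0.709  2.213 -0.399  0.762 -0.393]
[[ 0.91   0.249  0.331  0.472]
 [ 0.234 -0.969  0.085 -0.201]
 [ 0.342 -0.    -0.94   0.156]
 [ 0.     0.     0.     1.   ]]
(4, array([-0.266,  0.127,  0.083, -0.065, -0.582,  0.354]))
```

arm_command(
  increments=[
    [-0.266, 0.127, 0.083, -0.065, -0.582, 0.354, 0],
    [-0.266, 0.127, 0.083, -0.065, -0.582, 0.354, 0],
    [-0.266, 0.127, 0.083, -0.065, -0.582, 0.354, 0],
    [-0.266, 0.127, 0.083, -0.065, -0.582, 0.354, 0],
    [0, 0, 0, 0, 0, 0, 0],
    [0, 0, 0, 0, 0, 0, 0],
  ],
)

```text
time_s: 3.17
tcp_pos: [0.479, -0.1963, 0.1599]
tool_rot: [-0.021, 0.976, 0.131, 0.174]
wrist_force: [0.4, -0.0, 0.8]
finger_gap: 1.004
```

```bash
python3 - <<'E'
from h import *
np.set_printoptions(precision=3,suppress=True)
p,d,T,k=grab("wrist","w3")
A,o=now(); print(A,o["joint_pos"])
b=np.array([.52,-.189,.055]); print(proj([b,b+.072*U],T,k))
cv2.imwrite("pics/w3c.png",cv2.resize(cv2.cvtColor(p,cv2.COLOR_RGB2BGR)[180:340,170:350],None,fx=4,fy=3.7,interpolation=cv2.INTER_CUBIC))
E
```

```text
[[ 0.905  0.263  0.335  0.479]
 [ 0.249 -0.965  0.087 -0.196]
 [ 0.346  0.005 -0.938  0.16 ]
 [ 0.     0.     0.     1.   ]] [-0.135 -0.126  0.604  2.119 -0.211  0.87  -0.713]
[[257.15  190.542]
 [257.751 236.712]]
```

View pics/w3.png

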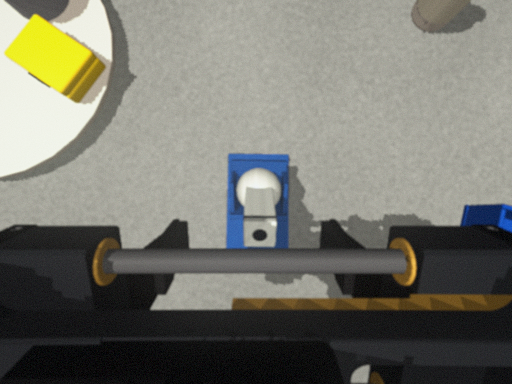

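View pics/w3c.png

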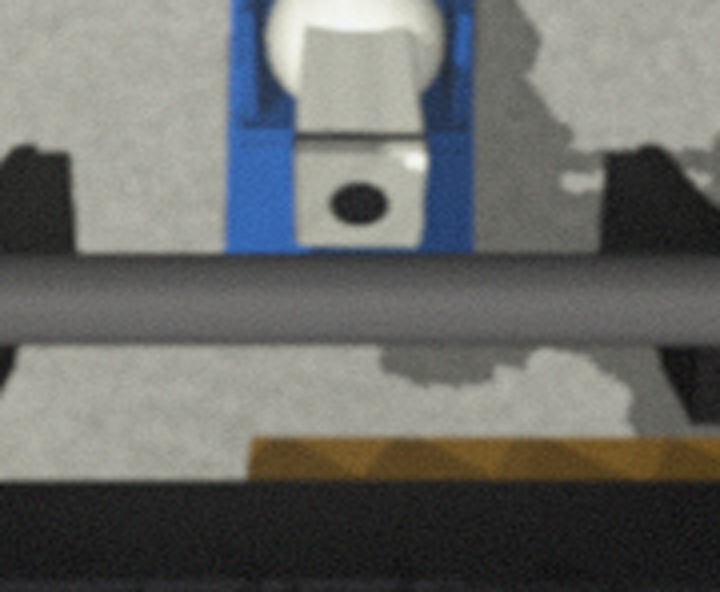

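```bash
python3 - <<'E'
from h import *
np.set_printoptions(precision=3,suppress=True)
A,o=now()
B=grasp([.5203,-.1902,.055]); print(B)
print(row(A,B,5))
E
```

```text
[[ 0.91   0.249  0.331  0.495]
 [ 0.234 -0.969  0.085 -0.197]
 [ 0.342 -0.    -0.94   0.09 ]
 [ 0.     0.     0.     1.   ]]
[-0.048  0.022  0.355 -0.001 -0.009  0.03 ]
```

arm_command(
  increments=[
    [-0.048, 0.022, 0.355, 0, -0.01, 0.03, 0],
    [-0.048, 0.022, 0.355, 0, -0.01, 0.03, 0],
    [-0.048, 0.022, 0.355, 0, -0.01, 0.03, 0],
    [-0.048, 0.022, 0.355, 0, -0.01, 0.03, 0],
    [-0.048, 0.022, 0.355, 0, -0.01, 0.03, 0],
    [0, 0, 0, 0, 0, 0, 0],
    [0, 0, 0, 0, 0, 0, 0],
  ],
)

```text
time_s: 3.8
tcp_pos: [0.4942, -0.1968, 0.0898]
tool_rot: [-0.022, 0.977, 0.123, 0.171]
wrist_force: [-0.7, 0.6, 1.2]
finger_gap: 1.0
```

```bash
python3 - <<'E'
from h import *
np.set_printoptions(precision=3,suppress=True)
p,d,T,k=grab("wrist","w4")
A,o=now(); print(A,o["joint_pos"],o["wrist_force"])
B=grasp([.5203,-.1902,.055]); print(row(A,B,1))
b=np.array([.5203,-.1902,.055]); print(proj([b,b+.072*U,b+.0485*U],T,k))
E
```

```text
[[ 0.911  0.248  0.331  0.495]
 [ 0.233 -0.969  0.085 -0.197]
 [ 0.341 -0.    -0.94   0.091]
 [ 0.     0.     0.     1.   ]] [-0.145  0.026  0.64   2.158 -0.375  0.736 -0.577] [ 0.032  0.634 -0.002]
[ 0.004 -0.009  0.018  0.002  0.007 -0.011]
[[254.146 201.57 ]
 [254.287 277.331]
 [254.229 246.039]]
```

View pics/w4.png

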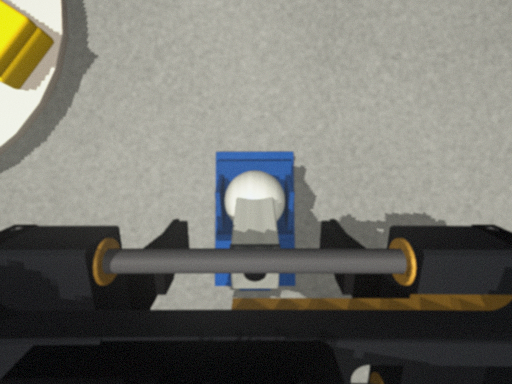

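arm_command(
  increments=[
    [0, 0, 0, 0, 0, 0, 1],
    [0, 0, 0, 0, 0, 0, 1],
    [0, 0, 0, 0, 0, 0, 1],
    [0, 0, 0, 0, 0, 0, 1],
    [0, 0, 0, 0, 0, 0, 1],
    [0, 0, 0, 0, 0, 0, 1],
    [0, 0, 0, 0, 0, 0, 1],
    [0, 0, 0, 0, 0, 0, 1],
  ],
  newtons=35,
)

```text
time_s: 4.52
tcp_pos: [0.4947, -0.1972, 0.0902]
tool_rot: [-0.022, 0.977, 0.123, 0.172]
wrist_force: [0.7, 0.0, 0.5]
finger_gap: 0.48
```

```bash
python3 - <<'E'
from h import *
np.set_printoptions(precision=3,suppress=True)
A,o=now(); print(A,o["wrist_force"],o["finger_gap"],o["time_s"])
D=A.copy(); D[2,3]+=.12; print(row(A,D,8)); 
E
```

```text
[[ 0.911  0.247  0.33   0.495]
 [ 0.233 -0.969  0.084 -0.197]
 [ 0.341 -0.    -0.94   0.09 ]
 [ 0.     0.     0.     1.   ]] [0.716 0.006 0.522] 0.4804212834467982 4.5167
[ 0.128 -0.    -0.353 -0.    -0.     0.   ]
```

arm_command(
  increments=[
    [0, 0, 0, 0, 0, 0, 1],
    [0, 0, 0, 0, 0, 0, 1],
    [0, 0, 0, 0, 0, 0, 1],
    [0, 0, 0, 0, 0, 0, 1],
    [0, 0, 0, 0, 0, 0, 1],
  ],
)

```text
time_s: 4.93
tcp_pos: [0.4947, -0.1971, 0.0901]
tool_rot: [-0.022, 0.977, 0.123, 0.172]
wrist_force: [-0.4, -0.4, -0.1]
finger_gap: 0.295
```

Gripped at 0.295 (about 26 mm). Lift straight up.

arm_command(
  increments=[
    [0.06, 0, -0.176, 0, 0, 0, 1],
    [0.128, 0, -0.353, 0, 0, 0, 1],
    [0.128, 0, -0.353, 0, 0, 0, 1],
    [0.128, 0, -0.353, 0, 0, 0, 1],
    [0.128, 0, -0.353, 0, 0, 0, 1],
    [0.128, 0, -0.353, 0, 0, 0, 1],
    [0.128, 0, -0.353, 0, 0, 0, 1],
    [0.128, 0, -0.353, 0, 0, 0, 1],
    [0.128, 0, -0.353, 0, 0, 0, 1],
    [0.128, 0, -0.353, 0, 0, 0, 1],
  ],
)

```text
time_s: 5.77
tcp_pos: [0.494, -0.1973, 0.2335]
tool_rot: [-0.022, 0.977, 0.123, 0.171]
wrist_force: [-0.4, 0.2, -1.6]
finger_gap: 0.293
```

```bash
python3 - <<'E'
from h import *
np.set_printoptions(precision=3,suppress=True)
A,o=now(); print(A,o["wrist_force"],o["finger_gap"],o["time_s"],o["joint_pos"])
p,d,T,k=grab("wrist","w5"); grab("side","s5")
E
```

```text
[[ 0.911  0.247  0.329  0.494]
 [ 0.232 -0.969  0.084 -0.197]
 [ 0.34  -0.    -0.94   0.234]
 [ 0.     0.     0.     1.   ]] [-0.409  0.23  -1.579] 0.29267683803917666 5.7667 [-0.151 -0.163  0.58   1.991 -0.15   1.021 -0.825]
```

View pics/w5.png

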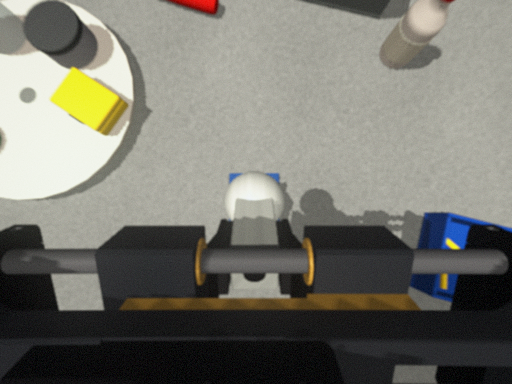

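View pics/s5.png

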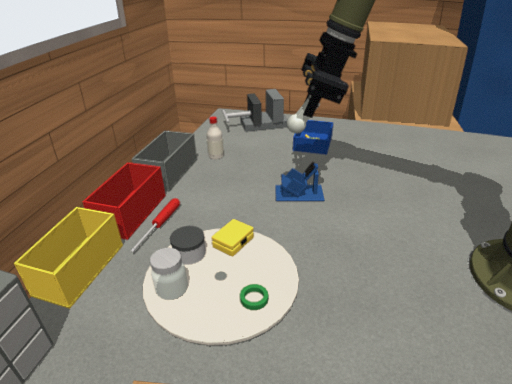

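```bash
cat >> h.py <<'E'
from scipy.optimize import least_squares
def balltool(f,A):
    """ball centre in tool frame from wrist image via depth sphere fit"""
    p,d,T,k=load(f); hsv=cv2.cvtColor(p,cv2.COLOR_RGB2HSV)
    C=cloud(d>0,d,T,k); v,u=np.nonzero(d>0)
    L=(C-A[:3,3])@A[:3,:3]
    m=(abs(L[:,1])<.03)&(L[:,0]>-.03)&(L[:,0]<.06)&(L[:,2]>.01)&(L[:,2]<.08)
    L=L[m]; fn=lambda x,P: np.linalg.norm(P-x,axis=1)-.023
    x=np.array([.014,0,.04])
    for i in range(8):
        P=L[(abs(fn(x,L))<.006)&((L-x)[:,0]>-.004)] 
        x=least_squares(fn,x,args=(P,),loss="soft_l1",f_scale=.001).x
    return x,len(P),np.std(fn(x,P))
E
python3 - <<'E'
from h import *
np.set_printoptions(precision=4,suppress=True)
A,o=now()
for f in["w4","w5"]:
    p,d,T,k=load(f+".npz"); 
    # tool pose from cam pose (fixed mount)
    X=np.array([[0,-.962,-.272,.074],[1,0,0,0],[0,-.272,.962,-.148],[0,0,0,1.]])
    Aw=np.linalg.inv(T)@np.linalg.inv(X); Aw[:3,:3]=A[:3,:3]
    x,n,sd=balltool(f+".npz",Aw); print(f,x,n,sd, "proj",proj(Aw[:3,:3]@x+Aw[:3,3],T,k))
    hsv=cv2.cvtColor(p,cv2.COLOR_RGB2HSV); m=cv2.inRange(hsv,(0,0,150),(180,60,255)); m[:150]=0;m[225:]=0;m[:,:200]=0;m[:,310:]=0
    r_,c_=np.nonzero(m); 
    cn=max(cv2.findContours(cv2.morphologyEx(m,cv2.MORPH_OPEN,np.ones((3,3))),0,1)[0],key=cv2.contourArea); print(cv2.boundingRect(cn))
    # expected
    G=grasp([0,0,0]); print("expected",np.linalg.inv(G)@[0,0,0,1])
E
```

```text
w4 [0.0136 0.0003 0.0472] 2202 0.0021493515321767886 proj [[254.5831 198.9999]]
(225, 172, 58, 53)
expected [0.0126 0.     0.0418 1.    ]
w5 [0.0117 0.0001 0.0462] 1782 0.0012636557369078425 proj [[254.1751 201.6737]]
(200, 150, 110, 75)
expected [0.0126 0.     0.0418 1.    ]
```

```bash
cat >> h.py <<'E'
def place(ball,xt,alpha=30,deg=-15):
    a=np.radians(alpha); h=np.array([np.cos(a),np.sin(a),0]); hy=np.array([-np.sin(a),np.cos(a),0]); t=np.radians(deg)
    M=mk([0,0,0],y=-hy,z=-(np.cos(t)*np.array([0,0,1])-np.sin(t)*h)); M[:3,3]=np.array(ball)-M[:3,:3]@np.array(xt); return M
E
python3 - <<'E'
from h import *
np.set_printoptions(precision=3,suppress=True)
A,o=now()
B=place([.5143,.2045,.0515+.06],[.0126,0,.044]); print(B)
n,w=nrows(A,B,.8,.8); print(n,w)
M=A.copy()
for i in range(n): M=apply(M,w); print(M[:3,3],(M@[.0126,0,.044,1])[:3])
E
```

```text
[[ 0.837  0.5   -0.224  0.514]
 [ 0.483 -0.866 -0.129  0.204]
 [-0.259 -0.    -0.966  0.157]
 [ 0.     0.     0.     1.   ]]
12 [ 0.336 -0.773  0.178  0.012 -0.485 -0.221]
[ 0.503 -0.164  0.234] [ 0.527 -0.158  0.195]
[ 0.509 -0.131  0.23 ] [ 0.531 -0.124  0.191]
[ 0.514 -0.097  0.226] [ 0.534 -0.091  0.186]
[ 0.518 -0.063  0.222] [ 0.536 -0.057  0.18 ]
[ 0.522 -0.029  0.216] [ 0.538 -0.024  0.173]
[0.524 0.005 0.209] [0.538 0.009 0.166]
[0.525 0.038 0.202] [0.537 0.042 0.158]
[0.525 0.072 0.194] [0.534 0.075 0.15 ]
[0.524 0.105 0.186] [0.531 0.108 0.141]
[0.522 0.139 0.177] [0.527 0.141 0.131]
[0.518 0.171 0.167] [0.521 0.173 0.122]
[0.514 0.204 0.157] [0.514 0.204 0.111]
```

arm_command(
  increments=[
    [0.336, -0.773, 0.178, 0.012, -0.485, -0.221, 1],
    [0.336, -0.773, 0.178, 0.012, -0.485, -0.221, 1],
    [0.336, -0.773, 0.178, 0.012, -0.485, -0.221, 1],
    [0.336, -0.773, 0.178, 0.012, -0.485, -0.221, 1],
    [0.336, -0.773, 0.178, 0.012, -0.485, -0.221, 1],
    [0.336, -0.773, 0.178, 0.012, -0.485, -0.221, 1],
    [0.336, -0.773, 0.178, 0.012, -0.485, -0.221, 1],
    [0.336, -0.773, 0.178, 0.012, -0.485, -0.221, 1],
    [0.336, -0.773, 0.178, 0.012, -0.485, -0.221, 1],
    [0.336, -0.773, 0.178, 0.012, -0.485, -0.221, 1],
  ],
)

```text
time_s: 6.7
tcp_pos: [0.5196, 0.1408, 0.1731]
tool_rot: [0.024, 0.968, 0.237, -0.08]
wrist_force: [1.5, -0.1, -2.0]
finger_gap: 0.298
```

arm_command(
  increments=[
    [0.336, -0.773, 0.178, 0.012, -0.485, -0.221, 1],
    [0.336, -0.773, 0.178, 0.012, -0.485, -0.221, 1],
    [0, 0, 0, 0, 0, 0, 1],
    [0, 0, 0, 0, 0, 0, 1],
    [0, 0, 0, 0, 0, 0, 1],
  ],
)

```text
time_s: 7.12
tcp_pos: [0.5116, 0.2043, 0.1536]
tool_rot: [0.033, 0.957, 0.257, -0.129]
wrist_force: [0.1, -0.0, -3.0]
finger_gap: 0.296
```

```bash
python3 - <<'E'
from h import *
np.set_printoptions(precision=4,suppress=True)
for n in["wrist","side","top"]:
    p,d,T,k=grab(n,n[0]+"6")
    A,o=now()
    b=(A@[.0126,0,.044,1])[:3]; print(n,proj([b,b+[0,0,.072],[.5143,.2045,.036]],T,k))
    u,v=proj(b,T,k)[0].astype(int); 
    if n!="wrist":
        u,v=np.clip(u,60,450),np.clip(v,50,330); cv2.imwrite(f"pics/{n[0]}6c.png",cv2.resize(cv2.cvtColor(p,cv2.COLOR_RGB2BGR)[v-50:v+50,u-60:u+60],None,fx=6,fy=6,interpolation=cv2.INTER_CUBIC)); print(u-60,v-50)
print(A,o["joint_pos"],o["finger_gap"],o["time_s"])
E
```

```text
wrist [[255.3659 202.6301]
 [255.6962 278.3968]
 [255.5502 160.4198]]
side [[254.9366 264.6481]
 [253.995  230.8798]
 [254.7735 294.7803]]
194 214
top [[171.4696 210.9357]
 [165.7905 207.2288]
 [176.2556 213.704 ]]
111 160
[[ 0.8368  0.4978 -0.228   0.5123]
 [ 0.4812 -0.8673 -0.1276  0.2032]
 [-0.2612 -0.0029 -0.9653  0.1554]
 [ 0.      0.      0.      1.    ]] [-0.55    0.3621  0.1403  1.5912 -0.0241  1.4548 -1.4555] 0.29707433778924597 7.2667
```

View pics/s6c.png

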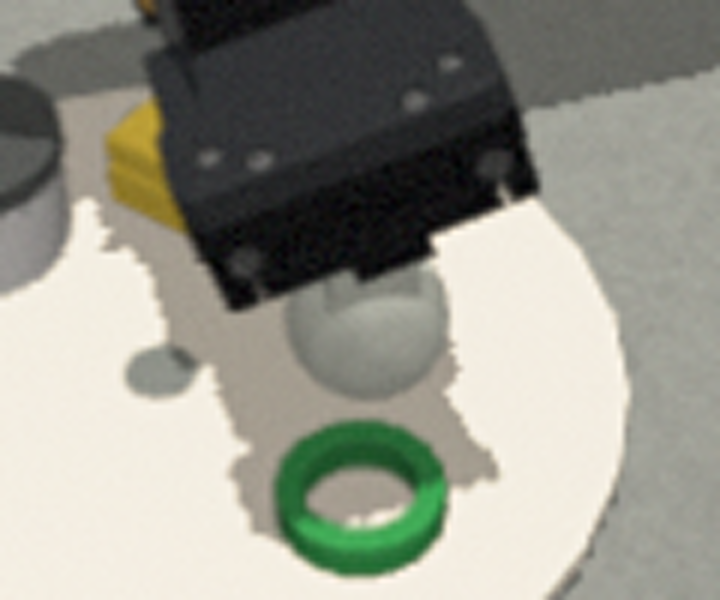

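View pics/t6c.png

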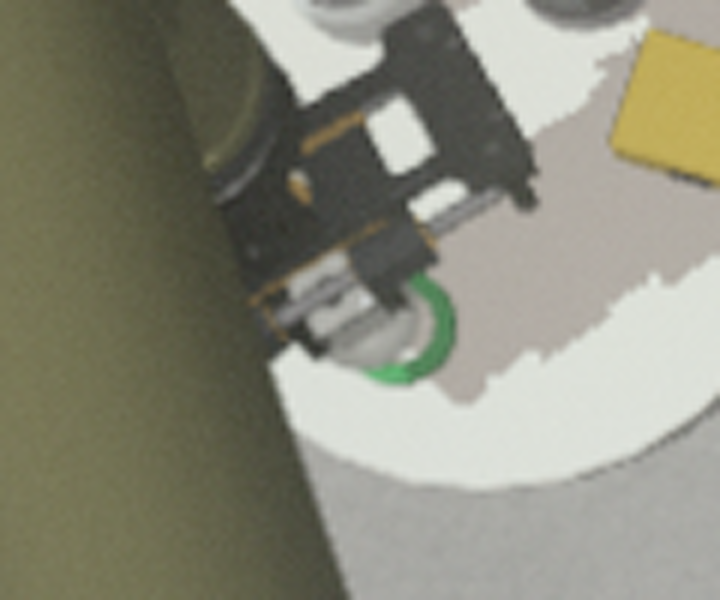

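View pics/w6.png

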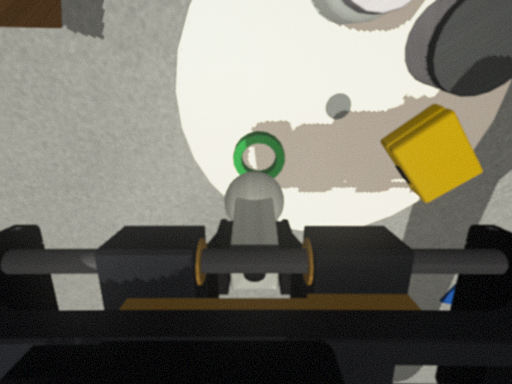

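```bash
python3 - <<'E'
from h import *
np.set_printoptions(precision=4,suppress=True)
A,o=now()
for n in "ws":
    p,d,T,k=load(n+"6.npz"); hsv=cv2.cvtColor(p,cv2.COLOR_RGB2HSV)
    g=cv2.inRange(hsv,(45,80,30),(95,255,255))
    nl,l,st,ce=cv2.connectedComponentsWithStats(g)
    for i in range(1,nl):
        if st[i,4]>150:
            cs,hi=cv2.findContours((l==i).astype('uint8'),cv2.RETR_CCOMP,cv2.CHAIN_APPROX_NONE)
            for c in cs:
                if len(c)>15:
                    W=onplane(c[:,0],.036,T,k); e=cv2.fitEllipse((W[:,:2]*1000).astype('float32')); e2=cv2.fitEllipse(c); print(n,"ring",st[i],e,e2[0])
x,nn,sd=balltool("w6.npz",A); print("ball tool",x,nn,sd,"world",A[:3,:3]@x+A[:3,3])
# side depth ball
p,d,T,k=load("s6.npz"); C=cloud(d>0,d,T,k)
b0=(A@[.0126,0,.045,1])[:3]
fn=lambda x,P: np.linalg.norm(P-x,axis=1)-.023
x=b0
for i in range(8):
    P=C[(abs(fn(x,C))<.005)&(C[:,2]<x[2]+.012)]; x=least_squares(fn,x,args=(P,),loss="soft_l1",f_scale=.001).x
print("side ball",x,len(P),fn(x,P).std(),proj(x,T,k), "tool",(x-A[:3,3])@A[:3,:3])
for n in "ws":
    p,_,_,_=load(n+"6.npz")
p=load("w6.npz")[0]; cv2.imwrite("pics/w6c.png",cv2.resize(cv2.cvtColor(p,cv2.COLOR_RGB2BGR)[120:300,200:310],None,fx=4,fy=3.3))
E
```

```text
w ring [234 132  50  45 978] ((519.5538330078125, 204.1048583984375), (44.65752410888672, 46.15938186645508), 15.69058895111084) (258.6087646484375, 155.32508850097656)
s ring [240 284  28  26 422] ((515.2381591796875, 207.938720703125), (48.43864822387695, 57.871978759765625), 18.780372619628906) (253.73834228515625, 296.5149841308594)
s ring [240 284  28  26 422] ((515.154296875, 208.23220825195312), (27.266498565673828, 33.700096130371094), 107.56637573242188) (253.7249298095703, 296.32293701171875)
ball tool [ 0.0124 -0.0012  0.048 ] 1798 0.0013460643849341851 world [0.5112 0.2041 0.1059]
side ball [0.5129 0.2051 0.1072] 289 0.000686769781360937 [[254.5886 266.1329]] tool [ 0.014  -0.0012  0.0462]
```

View pics/w6c.png

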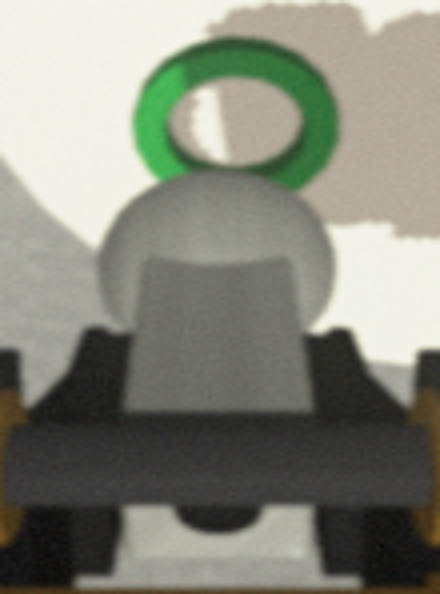

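```bash
python3 - <<'E'
from h import *
np.set_printoptions(precision=4,suppress=True)
A,o=now(); p,d,T,k=load("w6.npz")
hv=A[:3,0]*[1,1,0]; hv/=np.linalg.norm(hv); 
P=onplane([[258.9,142.7],[242.2,155],[275.8,155],[258.9,131.5]],.036,T,k); print(P, P[0]-.017*hv)
print((P[1]+P[2])/2, np.linalg.norm(P[1]-P[2]))
print(onplane([258.9,131.5],.022,T,k)-.026*hv)
# ball centre px in wrist by circle: left/right/top edges
for f in["w6"]:
    x=np.array([.0132,-.0006,.0468]); b=A[:3,:3]@x+A[:3,3]; print(b,proj(b,T,k), proj(b+[0,0,.0],*load("s6.npz")[2:]))
# side: ring top hole near edge etc
p,d,T,k=load("s6.npz"); hsv=cv2.cvtColor(p,cv2.COLOR_RGB2HSV)
g=cv2.inRange(hsv,(45,80,30),(95,255,255)); 
for ring in([.5143,.2045],[.5155,.2035],[.518,.203]):
    t=np.linspace(0,2*np.pi,24,endpoint=False); q=np.c_[ring[0]+.026*np.cos(t),ring[1]+.026*np.sin(t),0*t+.036]; qq=np.r_[q,q-[0,0,.014]]
    uv=proj(qq,T,k); print(uv.min(0),uv.max(0))
v,u=np.nonzero(g[270:320,230:280]); print(u.min()+229.5,u.max()+230.5,v.min()+269.5,v.max()+270.5)
p,d,T,k=load("top0.npz");hsv=cv2.cvtColor(p,cv2.COLOR_RGB2HSV)
g=cv2.inRange(hsv,(45,60,30),(95,255,255)); v,u=np.nonzero(g[190:240,150:200]);print("top",u.min()+149.5,u.max()+150.5,v.min()+189.5,v.max()+190.5)
for ring in([.5143,.2045],[.5155,.2035],[.518,.203]):
    q=np.c_[ring[0]+.026*np.cos(t),ring[1]+.026*np.sin(t),0*t+.036]; qq=np.r_[q,q-[0,0,.014]]
    uv=proj(qq,T,k); print(uv.min(0),uv.max(0))
E
```

```text
[[0.5317 0.2109 0.036 ]
 [0.5128 0.2186 0.036 ]
 [0.5291 0.1904 0.036 ]
 [0.541  0.2165 0.036 ]] [0.5169 0.2025 0.036 ]
[0.5209 0.2045 0.036 ] 0.03264192625437095
[[0.5146 0.201  0.022 ]]
[0.5124 0.2041 0.1068] [[254.9786 201.1341]] [[255.0645 265.9765]]
[240.1633 283.9718] [269.422  311.5346]
[239.6959 283.4563] [268.9079 310.9526]
[238.451  282.9995] [267.6187 310.4347]
239.5 267.5 283.5 309.5
top 166.5 186.5 204.5 223.5
[166.3151 203.7809] [187.0055 224.1695]
[166.6986 203.3151] [187.3831 223.7035]
[166.893 202.36 ] [187.5693 222.7472]
```

```bash
python3 - <<'E'
from h import *
np.set_printoptions(precision=3,suppress=True)
A,o=now(); xt=[.0132,-.0006,.0468]
B=place([.516,.203,.0515+.012],xt); print(row(A,B,5),B[:3,3])
E
```

```text
[ 0.068  0.014  0.206 -0.007  0.005 -0.003] [0.516 0.202 0.112]
```

arm_command(
  increments=[
    [0.068, 0.014, 0.206, 0, 0, 0, 1],
    [0.068, 0.014, 0.206, 0, 0, 0, 1],
    [0.068, 0.014, 0.206, 0, 0, 0, 1],
    [0.068, 0.014, 0.206, 0, 0, 0, 1],
    [0.068, 0.014, 0.206, 0, 0, 0, 1],
    [0, 0, 0, 0, 0, 0, 1],
    [0, 0, 0, 0, 0, 0, 1],
    [0, 0, 0, 0, 0, 0, 1],
  ],
)

```text
time_s: 7.93
tcp_pos: [0.5152, 0.204, 0.1116]
tool_rot: [0.032, 0.957, 0.257, -0.128]
wrist_force: [-0.1, 0.5, -1.4]
finger_gap: 0.295
```

```bash
python3 - <<'E'
from h import *
np.set_printoptions(precision=4,suppress=True)
t=np.linspace(0,2*np.pi,24,endpoint=False)
for n in["wrist","side","top"]:
    p,d,T,k=grab(n,n[0]+"7"); A,o=now()
    b=(A@[.0132,-.0006,.0468,1])[:3]; print(n,b,proj([b,[.516,.203,.036]],T,k))
    sl={"wrist":(slice(130,270),slice(195,315)),"side":(slice(240,330),slice(195,315)),"top":(slice(170,260),slice(120,240))}[n]
    cv2.imwrite(f"pics/{n[0]}7c.png",cv2.resize(cv2.cvtColor(p,cv2.COLOR_RGB2BGR)[sl],None,fx=4 if n=="wrist" else 6,fy=4 if n=="wrist" else 6,interpolation=cv2.INTER_CUBIC))
print(A,o["wrist_force"])
E
```

```text
wrist [0.5155 0.205  0.0633] [[253.3598 200.126 ]
 [255.8513 183.4311]]
side [0.5156 0.2051 0.0635] [[253.6604 284.1269]
 [254.0916 293.9712]]
top [0.5156 0.2051 0.0635] [[174.1941 212.0135]
 [176.8299 213.0392]]
[[ 0.8353  0.5004 -0.2279  0.5155]
 [ 0.4838 -0.8658 -0.1275  0.2041]
 [-0.2611 -0.0037 -0.9653  0.1121]
 [ 0.      0.      0.      1.    ]] [ 0.1619  0.9691 -1.2075]
```

View pics/w7c.png

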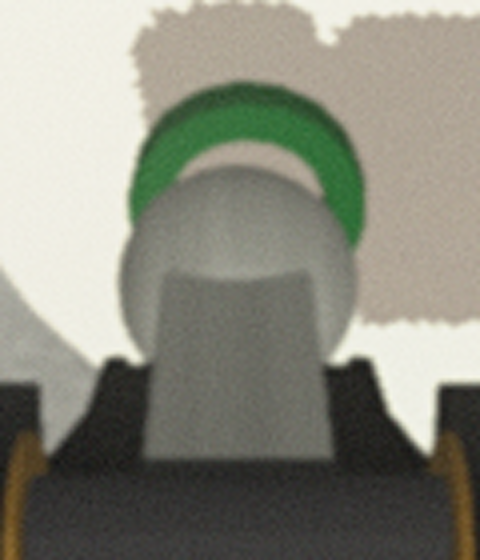

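View pics/s7c.png

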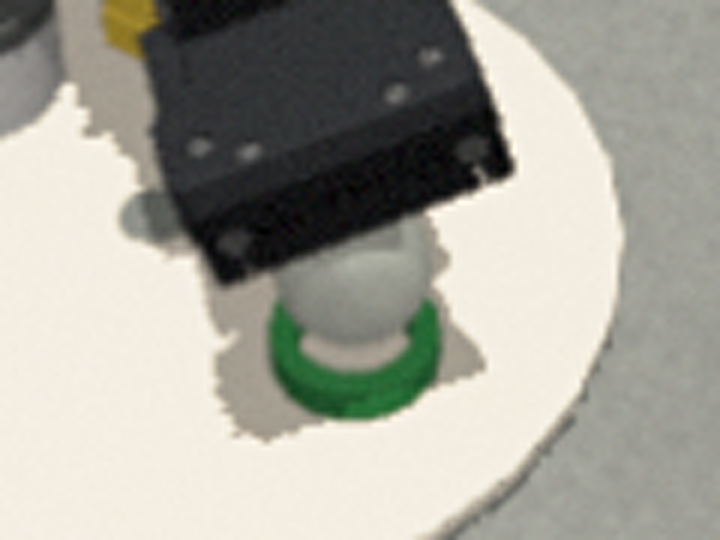

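View pics/t7c.png

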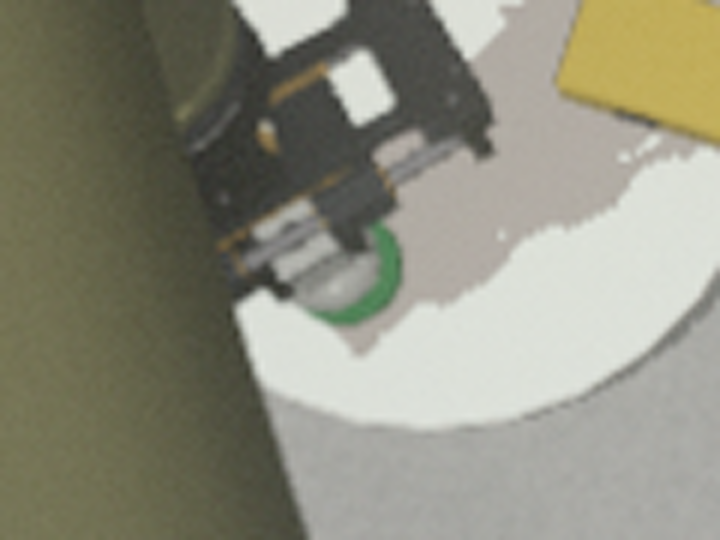

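```bash
python3 - <<'E'
from h import *
np.set_printoptions(precision=4,suppress=True)
A,o=now(); p,d,T,k=load("w7.npz"); hv=A[:3,0]*[1,1,0]; hv/=np.linalg.norm(hv)
print(onplane([257,165],.036,T,k)-.017*hv, onplane([257,151],.022,T,k)-.026*hv)
xt=[.0132,-.0006,.0468]
B=place([.516,.203,.0515+.002],xt); print(row(A,B,4),B[:3,3])
E
```

```text
[[0.5167 0.2023 0.036 ]] [[0.5146 0.2011 0.022 ]]
[ 0.0116  0.0117  0.0616 -0.0083  0.0056  0.0033] [0.5157 0.2022 0.1021]
```

arm_command(
  increments=[
    [0.012, 0.014, 0.062, 0, 0, 0, 1],
    [0.012, 0.014, 0.062, 0, 0, 0, 1],
    [0.012, 0.014, 0.062, 0, 0, 0, 1],
    [0.012, 0.012, 0.062, 0, 0, 0, 1],
    [0, 0, 0, 0, 0, 0, 1],
    [0, 0, 0, 0, 0, 0, 1],
    [0, 0, 0, 0, 0, 0, 1],
  ],
)

```text
time_s: 8.67
tcp_pos: [0.5155, 0.2017, 0.1015]
tool_rot: [0.032, 0.957, 0.257, -0.128]
wrist_force: [0.2, 0.4, -1.2]
finger_gap: 0.296
```

```bash
python3 - <<'E'
from h import *
np.set_printoptions(precision=4,suppress=True)
for n in["wrist","side"]:
    p,d,T,k=grab(n,n[0]+"8"); A,o=now()
    b=(A@[.0132,-.0006,.0468,1])[:3]; print(n,b,proj([b,[.516,.203,.036]],T,k),o["wrist_force"])
    sl={"wrist":(slice(130,270),slice(195,315)),"side":(slice(240,330),slice(195,315)),"top":(slice(170,260),slice(120,240))}[n]
    cv2.imwrite(f"pics/{n[0]}8c.png",cv2.resize(cv2.cvtColor(p,cv2.COLOR_RGB2BGR)[sl],None,fx=4 if n=="wrist" else 6,fy=4 if n=="wrist" else 6,interpolation=cv2.INTER_CUBIC))
B=place([.516,.203,.0515],[.0132,-.0006,.0468]); print(row(A,B,1))
E
```

```text
wrist [0.5156 0.2027 0.0529] [[253.2587 200.1614]
 [253.2832 188.464 ]] [ 0.6898  0.9314 -1.8519]
side [0.5156 0.2027 0.053 ] [[254.1404 287.3176]
 [254.0916 293.9712]] [-0.2104  0.812  -2.4022]
[ 0.0174 -0.0059  0.0336 -0.0343  0.0311  0.0124]
```

View pics/w8c.png

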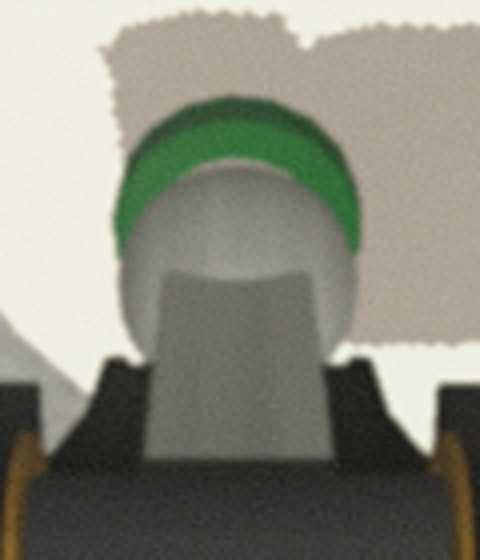

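View pics/s8c.png

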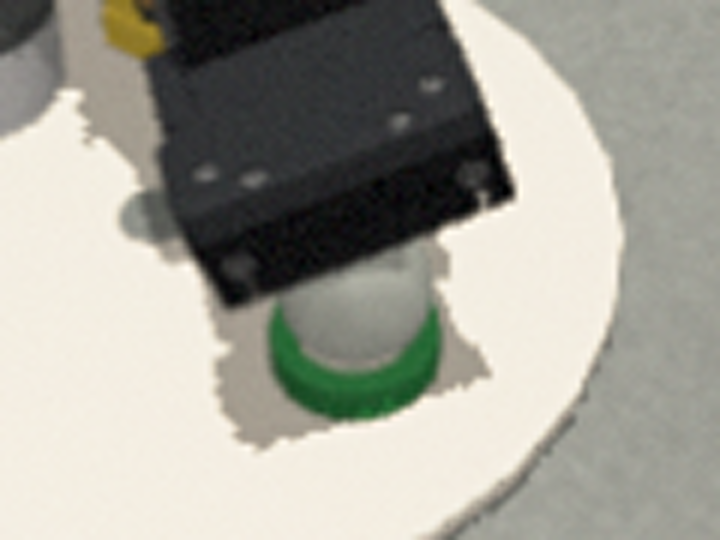

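arm_command(
  increments=[
    [0.007, 0, 0.018, 0, 0, 0, 1],
    [0.007, 0, 0.018, 0, 0, 0, 1],
    [0, 0, 0, 0, 0, 0, 1],
    [0, 0, 0, 0, 0, 0, 1],
    [0, 0, 0, 0, 0, 0, 1],
  ],
)

```text
time_s: 9.18
tcp_pos: [0.5157, 0.2019, 0.1]
tool_rot: [0.032, 0.957, 0.257, -0.128]
wrist_force: [0.2, -0.2, -1.7]
finger_gap: 0.294
```

arm_command(
  increments=[
    [0.007, 0, 0.018, 0, 0, 0, 1],
    [0.005, 0, 0.018, 0, 0, 0, 1],
    [0, 0, 0, 0, 0, 0, 1],
    [0, 0, 0, 0, 0, 0, 1],
    [0, 0, 0, 0, 0, 0, 1],
  ],
)

```text
time_s: 9.6
tcp_pos: [0.5161, 0.2021, 0.0992]
tool_rot: [0.032, 0.957, 0.257, -0.128]
wrist_force: [-0.9, 0.3, 5.5]
finger_gap: 0.295
```

```bash
python3 - <<'E'
from h import *
np.set_printoptions(precision=4,suppress=True)
for n in["wrist","side"]:
    p,d,T,k=grab(n,n[0]+"9"); A,o=now()
    print(n,o["wrist_force"],o["moment"])
    sl={"wrist":(slice(130,270),slice(195,315)),"side":(slice(240,330),slice(195,315))}[n]
    cv2.imwrite(f"pics/{n[0]}9c.png",cv2.resize(cv2.cvtColor(p,cv2.COLOR_RGB2BGR)[sl],None,fx=4 if n=="wrist" else 6,fy=4 if n=="wrist" else 6,interpolation=cv2.INTER_CUBIC))
E
```

```text
wrist [-0.2897 -0.6635  5.8335] [-0.0284  0.2517 -0.027 ]
side [-1.127  -0.0262  5.9592] [0.006  0.176  0.0255]
```

View pics/w9c.png

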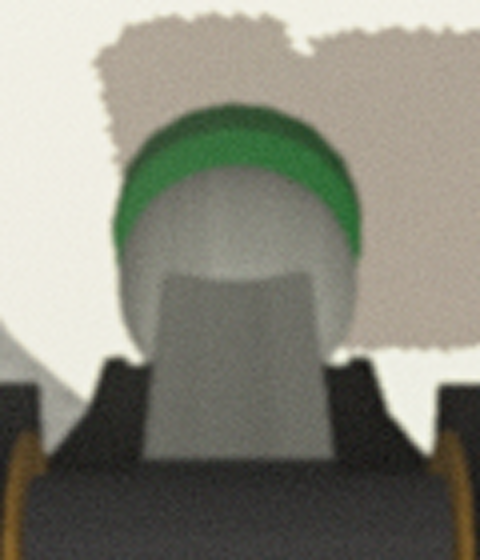

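View pics/s9c.png

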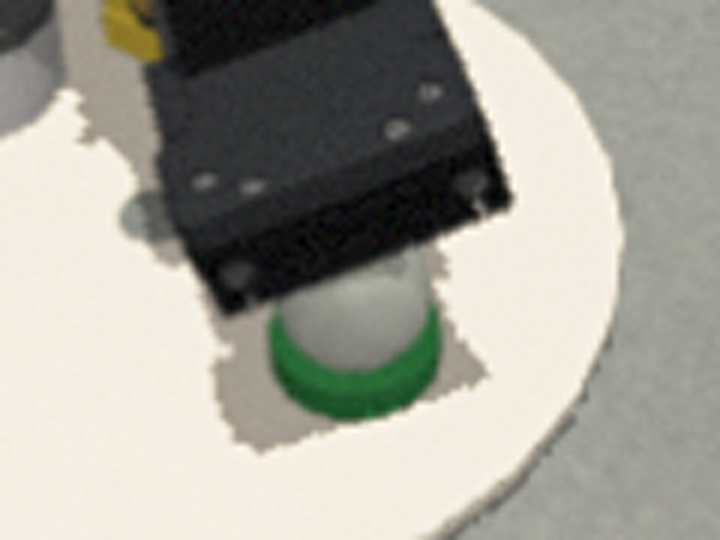

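arm_command(
  increments=[
    [0, 0, 0, 0, 0, 0, 1],
    [0, 0, 0, 0, 0, 0, 1],
    [0, 0, 0, 0, 0, 0, 1],
  ],
  newtons=6,
)

```text
time_s: 9.95
tcp_pos: [0.516, 0.2022, 0.0991]
tool_rot: [0.032, 0.957, 0.257, -0.128]
wrist_force: [-0.2, 0.9, 5.4]
finger_gap: 0.297
```

arm_command(
  increments=[
    [0, 0, 0, 0, 0, 0, 0.66],
    [0, 0, 0, 0, 0, 0, 0.6],
    [0, 0, 0, 0, 0, 0, 0.5],
    [0, 0, 0, 0, 0, 0, 0.4],
    [0, 0, 0, 0, 0, 0, 0.3],
    [0, 0, 0, 0, 0, 0, 0.3],
    [0, 0, 0, 0, 0, 0, 0.3],
    [0, 0, 0, 0, 0, 0, 0.3],
  ],
)

```text
time_s: 10.62
tcp_pos: [0.5157, 0.2018, 0.0984]
tool_rot: [0.032, 0.957, 0.257, -0.128]
wrist_force: [0.1, 0.1, -0.3]
finger_gap: 0.681
```

```bash
python3 - <<'E'
from h import *
np.set_printoptions(precision=4,suppress=True)
for n in["wrist","side"]:
    p,d,T,k=grab(n,n[0]+"10"); A,o=now()
    print(n,o["wrist_force"],o["finger_gap"],A[:3,3])
    sl={"wrist":(slice(130,300),slice(155,355)),"side":(slice(240,330),slice(195,315))}[n]
    cv2.imwrite(f"pics/{n[0]}10c.png",cv2.resize(cv2.cvtColor(p,cv2.COLOR_RGB2BGR)[sl],None,fx=3.5 if n=="wrist" else 6,fy=3.5 if n=="wrist" else 6,interpolation=cv2.INTER_CUBIC))
E
```

```text
wrist [-0.0684 -0.1976 -0.0936] 0.6893734172772717 [0.5158 0.2018 0.0984]
side [ 0.3279 -0.3689 -0.3882] 0.6918733921329054 [0.5158 0.2018 0.0984]
```

View pics/w10c.png

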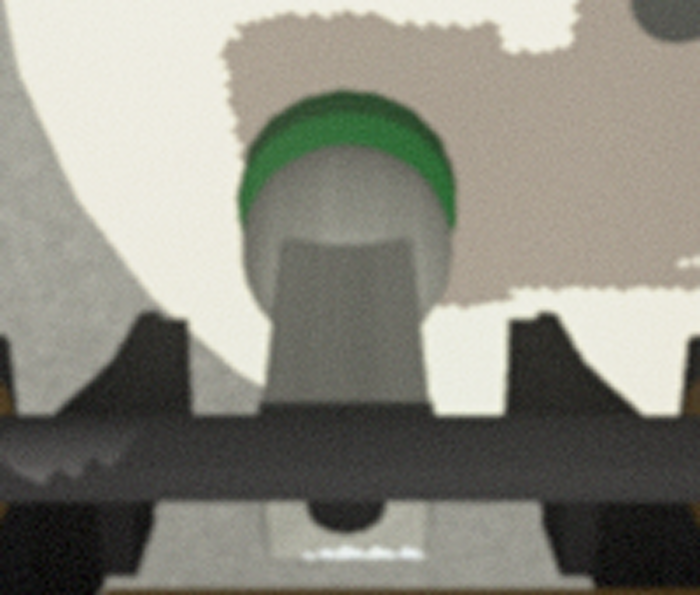

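View pics/s10c.png

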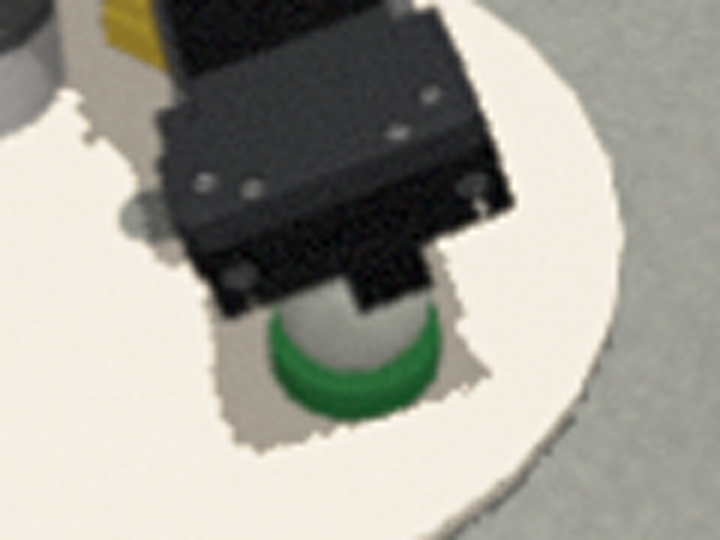

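arm_command(
  increments=[
    [0, 0, -0.2, 0, 0, 0, 0.3],
    [0, 0, -0.3, 0, 0, 0, 0.3],
    [0, 0, -0.4, 0, 0, 0, 0.3],
    [0, 0, -0.4, 0, 0, 0, 0.3],
    [0, 0, -0.4, 0, 0, 0, 0.3],
    [0, 0, -0.5, 0, 0, 0, 0.3],
    [0, 0, -0.5, 0, 0, 0, 0.3],
    [0, 0, -0.5, 0, 0, 0, 0.3],
    [0, 0, 0, 0, 0, 0, 0.3],
    [0, 0, 0, 0, 0, 0, 0.3],
  ],
)

```text
time_s: 11.55
tcp_pos: [0.5461, 0.2187, 0.2239]
tool_rot: [0.032, 0.958, 0.257, -0.126]
wrist_force: [1.1, 0.3, -0.1]
finger_gap: 0.696
```

arm_command(
  increments=[
    [-0.5, 0.5, 0, 0, 0, 0, 0.3],
    [-0.5, 0.7, 0, 0, 0, 0, 0.3],
    [-0.5, 0.7, 0, 0, 0, 0, 0.3],
    [-0.5, 0.7, 0, 0, 0, 0, 0.3],
    [0, 0.7, 0, 0, 0, 0, 0.3],
    [0, 0.7, 0, 0, 0, 0, 0.3],
    [0, 0.7, 0, 0, 0, 0, 0.3],
    [0, 0, 0, 0, 0, 0, 0.3],
    [0, 0, 0, 0, 0, 0, 0.3],
  ],
)

```text
time_s: 12.3
tcp_pos: [0.5719, 0.0145, 0.2413]
tool_rot: [0.032, 0.958, 0.255, -0.129]
wrist_force: [-0.4, 1.0, -0.2]
finger_gap: 0.698
```

```bash
python3 - <<'E'
from h import *
np.set_printoptions(precision=4,suppress=True)
for n in["side","top"]:
    p,d,T,k=grab(n,n[0]+"11"); A,o=now()
    print(n,A[:3,3],proj([[.516,.203,.0515],[.516,.203,.1235]],T,k))
    sl={"side":(slice(230,330),slice(195,315)),"top":(slice(170,260),slice(120,240))}[n]
    cv2.imwrite(f"pics/{n[0]}11c.png",cv2.resize(cv2.cvtColor(p,cv2.COLOR_RGB2BGR)[sl],None,fx=6,fy=6,interpolation=cv2.INTER_CUBIC))
E
```

```text
side [0.5716 0.0167 0.2413] [[253.9019 287.9741]
 [252.9463 257.7374]]
top [0.5716 0.0178 0.2415] [[175.8141 212.3585]
 [170.7209 208.9437]]
```

View pics/s11c.png

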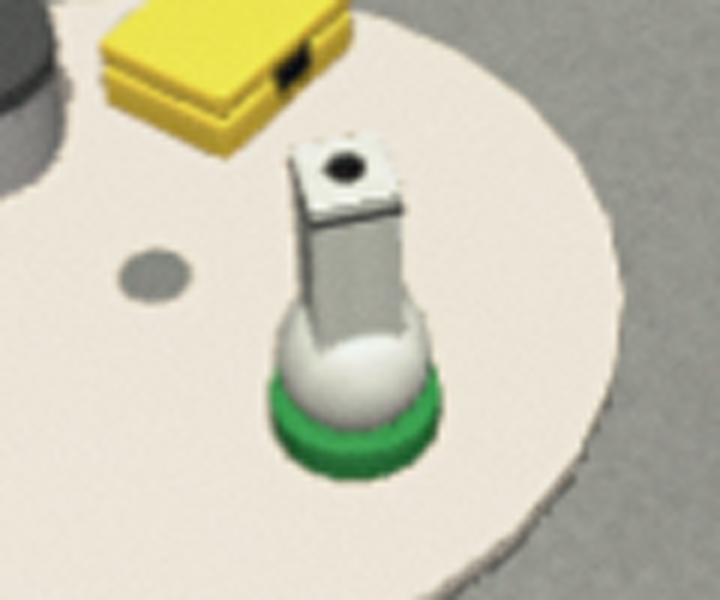

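View pics/t11c.png

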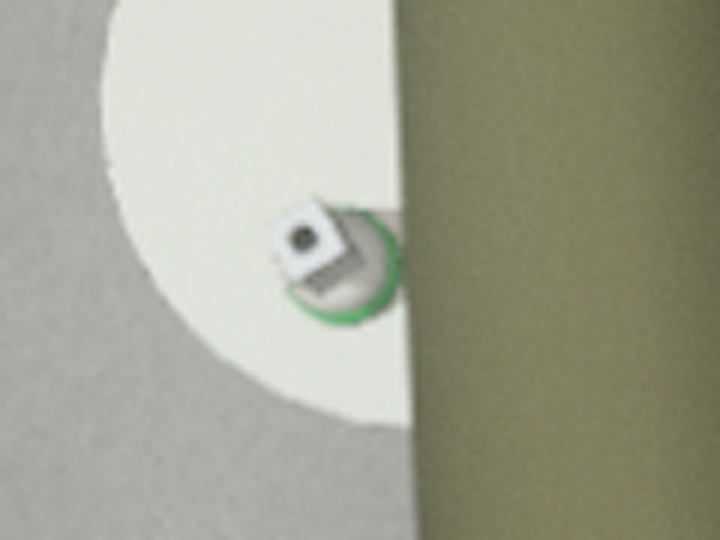

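```bash
python3 -c "
from workcell import r
print(r.finish_job())"
```

```text
the job is handed in; nothing more can be done
None
```

The door stop now stands upright in the green ring, ball down and flat end up, and I handed the job in at about 12.5 s of the 42 s.

I gripped it by the sides of its stem and lifted it straight up out of the rest. I lowered it into the ring until the wrist felt about 7 N, eased the grip, let go and backed the arm clear.

**Last checks, from the side and top cameras:**
- **Tilt:** the screw hole appears within 1 pixel of where it would be for an upright stop in both views, so the tilt is about 2 degrees or less.
- **Seating:** the ball is centred on the ring in the side view to within about half a pixel, roughly 1 mm. I judged the depth from the contact force and the arm's height, not by measuring it after release.
- **Other objects:** the arm never came near the jar, the tin or the case. The last side picture shows the case and tin where they were. That picture was cropped short of the jar, so I did not re-check it.

**What disagreed:** the cameras differed by 2–3 mm on the ring's position, with the top camera on one side and the side and wrist cameras on the other. I used the side and wrist cameras, because they showed the ball and ring together.

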